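Clear the vial feed and sort the test fittings

TASK

The vial feed of the pressure tester is blocked: first, before moving any other part, lift the brass coupling out of the chute and put it in the yellow tray, so that the two vials roll down to the red stop. Then put the other brass coupling into the yellow tray too, the blue cap into the blue tray and the steel weight into the green tray. Leave cap and weight standing upright and the couplings on the tray floor, not stacked, with the vials still at the stop.

Things in the scene. Friction and masses are not known exactly. Their poses are not given: they have to be found in the camera images.
- chute: Fixed sloping chute, origin at bench level, z up. Channel along its y, 64 mm wide inside, rising to +y at 0.14 rad: floor 16 above the bench at the red stop face (y=-110), 45 at the upper end (y=97). Blue side walls 4 thick stand 6 above the floor; red stop top 34 above the bench. Vials at the stop have centres at y=-97 and y=-71. Grey foot 100 x 230, 5 high.
- coupling_jam: Coupling blocking the chute, lying across it (axis along chute x), held by friction only, vials against its uphill side: grip it over its length, tips above the side walls. Brass, 46 mm long on its side: hexagon 30 across flats, 26 long, then a barbed stub 18 to 21 dia., 20 long. Origin on its axis at mid-length, 15 above its support; x along the axis to the stub. About 120 g.
- vial_a: the lower vial, amber glass with a white cap, a plain closed cylinder 26 mm in diameter and 56 mm long, lying across the chute. Origin at its centre, own x along its axis. About 30 g. It rolls freely down the chute.
- vial_b: the upper vial, amber glass with a white cap, a plain closed cylinder 26 mm in diameter and 56 mm long, lying across the chute. Origin at its centre, own x along its axis. About 30 g. It rolls freely down the chute.
- coupling_stray: The other coupling, lying on the bench; grip over its length or across the flats. Brass, 46 mm long on its side: hexagon 30 across flats, 26 long, then a barbed stub 18 to 21 dia., 20 long. Origin on its axis at mid-length, 15 above its support; x along the axis to the stub. About 120 g.
- blue_cap: blue ribbed plastic screw cap with a white spot on top, standing, a cylinder 40 mm in diameter and 31 mm high. Origin at the centre of its underside, z up. 40 g nominal.
- weight: polished steel weight, standing: body 40 mm in diameter up to 30 mm high, a neck, then a knob 26 mm in diameter from 45 to 53 mm up. Origin at the centre of its underside, z up. 330 g nominal.
- yellow_tray: yellow plastic tray for brass couplings, fixed to the bench, open on top: outside 128 (x) x 118 (y) x 26 mm high, walls and floor 4 mm thick, so 120 x 110 inside. Origin at the centre of its underside (bench level), z up.
- blue_tray: blue plastic tray for caps, fixed to the bench, open on top: outside 128 (x) x 118 (y) x 26 mm high, walls and floor 4 mm thick, so 120 x 110 inside. Origin at the centre of its underside (bench level), z up.
- green_tray: green plastic tray for weights, fixed to the bench, open on top: outside 128 (x) x 118 (y) x 26 mm high, walls and floor 4 mm thick, so 120 x 110 inside. Origin at the centre of its underside (bench level), z up.

How it is judged:
By the outcome, as a careful person would: the job done as asked, in the order asked, and still so for the second after the job is handed in, with the robot touching nothing.
It also fails if it takes over 96 s, if anything falls off the work surface, if the arm or the gripper's body presses on something with over 40 N, if the wrist force passes 120 N, or if a joint passes its speed limit or range.

ROBOT

A 6-joint arm with a two-finger parallel gripper is mounted at the origin on the work surface. World frame = base frame: x ahead of the robot, y to its left, z up, the work surface at z = 0. Lengths are in m, angles in rad, forces in N, time in s.
With the tool pointing down it reaches from about 0.25 to 0.725 m from the base axis. Payload 4 kg.
Tool frame: the origin (TCP) lies on the centre line of the jaws, within the pads' length; the fingertips stand ahead of it and the grasp point (between the pads) lies 11 mm behind it (bot.tip_extent is the z of the fingertips in the tool frame, in m); z points along the fingers, y is the direction in which the jaws open and shut (so a half turn about z gives the same grasp; the last joint's range is limited). The gripper opens to 85 mm and grips with 20 to 120 N. Pads are 22 mm wide; open, the fingers measure 114 mm over their backs; the gripper's body (76 mm by 85 mm) begins 54 mm behind the grasp point. The pads swing forward as they close: fully open they stand 13 mm farther back than shut.
Start: joints at [-1.109, 0.241, 0.005, 1.335, 0, 1.571], TCP at [0.223, -0.448, 0.239] pointing down, gripper open.
Joint ranges: [-2.72, 2.72], [-1.05, 1.87], [-1.09, 1.28], [-1.99, 2.15], [-1.42, 1.44], [-3.14, 3.14]. Speed limits (rad/s): [2.79, 2.79, 3.14, 3.14, 3.14, 3.14].

INTERFACE

Orientations are given as a unit quaternion [x, y, z, w].
In Python, from workcell import bot gives the robot as it stands.
- The arm moves only by the shell command python3 -m jog 'ROWS'. ROWS is JSON, a list that holds one entry, the list of rows, each a list of 7 numbers: the shift along the world's x, y, z in m, then the turn, a rotation vector about the world's x, y, z in degrees, then the closure in counts, from 0 (fully open) to 255 (shut). In form: [[[tx, ty, tz, ax, ay, az, fingers], ...]]. A call has 1 to 10 rows; each row is the pose to reach, as a shift and turn from the pose commanded when the call began; what a row does not reach only later rows make up. A row lasts 1/12 s, in which the tool goes at most 41.7 mm and 7.16 degrees, less where a joint would pass 70% of its speed; a pose out of reach is approached as far as the arm can. A call with a gripper value outside its range is refused whole. The fingers move at their own pace and stop on an object; the grip force is fixed at half the most. Time passes only in rows, so rows that repeat a pose let the fingers close. It gives the time, the measured TCP pose, the force and the opening at its end, in the units of the state.
- bot.get_obs(): the state, without advancing time (a new reading comes with each control period).
- bot.camera(name): name is "scene" or "top" or "wrist"; returns the picture (420x560x3 uint8, blue, green, red); there is no depth.
- bot.camera_model(name): a dict with "K" (3x3 intrinsics, pixels), "T" (4x4, takes a point from camera to world coordinates). Camera axes: x right, y down, z forward; pixel columns grow to the right and rows downward; lengths in m; the calibration is good to about 2 mm. The wrist camera is an equidistant fisheye: a pixel r from the principal point sees the ray r / f radians off the axis. A picture is of the moment at which its call begins: read the wrist's pose just before it. camera_model takes no time and is no camera call; for the wrist camera it gives the pose at the moment of the call.
- bot.job_done(): hands the job in, once; it reports no verdict.
The state is a dict: "clock": time; "joint_pos": joint angles; "joint_vel": joint speeds; "tau": joint torques, N m; "eef_pos": TCP position; "tool_rot": TCP orientation; "ft_force": force on the tool from outside, world axes, zero at the start; "ft_torque": the same for the moment, N m; "grip_width": finger opening in m.
Only numpy, scipy, OpenCV 4.12 (cv2) and the standard library are available. Lean on these libraries where they do the work, as an engineer would, in place of code of your own. Each camera call takes 0.05 s, during which the arm holds its last target. There are 200 camera calls.

## Working session

There is one attempt and no reset: what is moved stays moved. The work goes in short steps, Python scripts to look and compute and a shell command to move; the robot and the scene stay as the last step left them, time stands still between calls to the robot, and variables do not carry over. Pictures are saved under pics/ and viewed, about 12 in all and at most 16, crops included, and the job is handed in when it is done.

```bash
mkdir -p pics
cat > h.py <<'E'
import numpy as np, cv2
from workcell import bot
def ray(m,u,v,fish=False):
    K=np.array(m["K"]);T=np.array(m["T"])
    x=(u-K[0,2])/K[0,0];y=(v-K[1,2])/K[1,1]
    if fish:
        r=np.hypot(x,y); d=np.array([0,0,1.]) if r<1e-9 else np.array([np.sin(r)*x/r,np.sin(r)*y/r,np.cos(r)])
    else: d=np.array([x,y,1.])
    return T[:3,3],T[:3,:3]@d
def onz(m,u,v,z,fish=False):
    o,d=ray(m,u,v,fish); return o+d*(z-o[2])/d[2]
def proj(m,p):
    T=np.array(m["T"]);K=np.array(m["K"]);c=T[:3,:3].T@(np.array(p)-T[:3,3]);return K[0,0]*c[0]/c[2]+K[0,2],K[1,1]*c[1]/c[2]+K[1,2]
E
python3 - <<'E'
from h import *
for n in("top","scene"):
    cv2.imwrite(f"pics/{n}0.png",bot.camera(n)); m=bot.camera_model(n); print(n,np.round(m["K"],1).tolist(),np.round(m["T"],3).tolist())
o=bot.get_obs();print(o["eef_pos"],o["tool_rot"],o["grip_width"],bot.tip_extent,o["clock"])
E
```

```text
top [[541.6, 0.0, 285.2], [0.0, 541.6, 212.7], [0.0, 0.0, 1.0]] [[-0.021, -0.993, 0.117, 0.415], [-1.0, 0.022, 0.01, -0.027], [-0.012, -0.117, -0.993, 1.171], [0.0, 0.0, 0.0, 1.0]]
scene [[481.7, 0.0, 281.1], [0.0, 481.7, 211.2], [0.0, 0.0, 1.0]] [[-0.123, 0.701, -0.702, 1.423], [0.992, 0.076, -0.099, 0.101], [-0.016, -0.709, -0.705, 0.974], [0.0, 0.0, 0.0, 1.0]]
[ 0.22253107 -0.44711521  0.23849628] [ 9.73465359e-01  2.28832430e-01 -2.19031402e-04 -9.30387876e-04] 0.08556889615374275 0.008 0.1
```

View pics/top0.png

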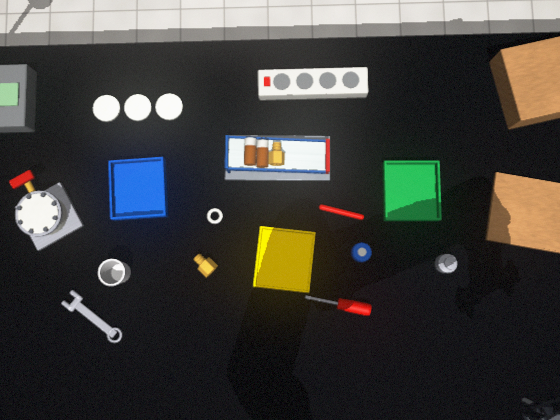

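View pics/scene0.png

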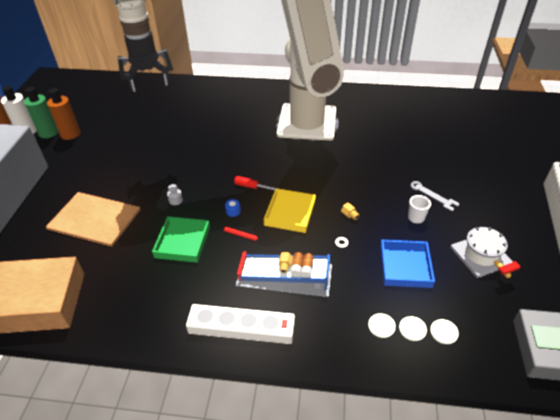

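The top view shows the chute at about (278,157) with its red stop on the right, the jam coupling at (277,153) and the vials at (250/262,152). The stray coupling is at (206,265), the cap at (361,252), the weight at (446,263), and the trays at yellow (285,259), blue (137,188) and green (412,190). The scene view agrees. Next I'll measure positions.

Run:
```python
from h import *
im=cv2.imread("pics/top0.png");m=bot.camera_model("top");hsv=cv2.cvtColor(im,cv2.COLOR_BGR2HSV)
def comp(lo,hi,z,name,minA=40,roi=None):
    k=cv2.inRange(hsv,np.array(lo),np.array(hi))
    if roi: q=np.zeros_like(k);a,b,c,d=roi;q[b:d,a:c]=k[b:d,a:c];k=q
    for c in cv2.findContours(k,cv2.RETR_EXTERNAL,cv2.CHAIN_APPROX_NONE)[0]:
        if cv2.contourArea(c)<minA: continue
        r=cv2.minAreaRect(c);B=cv2.boxPoints(r)
        w=np.array([onz(m,*p,z) for p in B]);M=cv2.moments(c)
        print(name,"px",np.round(r[0],1),np.round(r[1],1),"rect ctr",np.round(w.mean(0)[:2],4),"corners",np.round(w[:,:2],3).tolist(),"cent",np.round(onz(m,M['m10']/M['m00'],M['m01']/M['m00'],z)[:2],4))
comp((22,120,60),(32,255,255),.026,"yellow",1000)
comp((100,120,60),(125,255,255),.026,"bluetray",1000,(90,140,180,230))
comp((50,120,40),(80,255,255),.026,"green",1000)
comp((100,120,40),(125,255,255),.0155,"cap",40,(345,235,380,270))
comp((10,80,60),(24,255,255),.015,"stray",20,(185,245,225,285))
comp((12,80,60),(24,255,255),.05,"jam",20,(268,135,292,172))
comp((0,0,70),(180,90,255),.027,"weight",20,(430,245,465,280))
comp((0,150,60),(8,255,255),.034,"stop",20,(320,130,336,180))
comp((100,100,40),(125,255,255),.03,"chute",40,(220,130,335,185))
a=cv2.resize(im[130:185,215:340],None,fx=6,fy=6,interpolation=cv2.INTER_CUBIC)
b=cv2.resize(im[240:290,180:230],None,fx=6,fy=6,interpolation=cv2.INTER_CUBIC)
c=cv2.resize(im[240:290,420:470],None,fx=6,fy=6,interpolation=cv2.INTER_CUBIC)
o=np.zeros((600,750,3),np.uint8);d=b.shape[0];o[:300,:]=cv2.resize(a,(750,330))[:300];o[300:,:300]=b;o[300:,300:600]=c
cv2.imwrite("pics/crop.png",o)
```

```text
yellow px [283.7 259. ] [57.9 62.4] rect ctr [ 0.4533 -0.0104] corners [[0.396, 0.058], [0.526, 0.042], [0.51, -0.08], [0.381, -0.062]] cent [ 0.4526 -0.0104]
bluetray px [137.3 188.2] [62.5 59.1] rect ctr [0.6114 0.3009] corners [[0.678, 0.369], [0.681, 0.241], [0.545, 0.234], [0.542, 0.36]] cent [0.6105 0.3007]
green px [411.5 190.5] [61. 59.] rect ctr [ 0.5929 -0.2858] corners [[0.66, -0.226], [0.657, -0.352], [0.526, -0.345], [0.529, -0.22]] cent [ 0.5927 -0.2856]
cap px [361. 252.] [19.8 19.8] rect ctr [ 0.4645 -0.1748] corners [[0.465, -0.145], [0.494, -0.176], [0.464, -0.204], [0.435, -0.174]] cent [ 0.4646 -0.1749]
stray px [203.8 263.8] [23.3 17. ] rect ctr [0.4468 0.1603] corners [[0.452, 0.191], [0.477, 0.165], [0.441, 0.13], [0.416, 0.156]] cent [0.4441 0.1579]
jam px [275.5 153.5] [23. 15.] rect ctr [0.6744 0.002 ] corners [[0.7, 0.017], [0.699, -0.014], [0.649, -0.013], [0.65, 0.018]] cent [0.6708 0.0015]
weight px [446.5 263. ] [18. 21.] rect ctr [ 0.4371 -0.3512] corners [[0.456, -0.33], [0.455, -0.374], [0.418, -0.372], [0.419, -0.328]] cent [ 0.4362 -0.3516]
stop px [327.5 155.5] [33.  3.] rect ctr [ 0.6712 -0.1086] corners [[0.707, -0.107], [0.707, -0.113], [0.635, -0.111], [0.635, -0.104]] cent [ 0.6718 -0.1086]
chute px [289.5 138.9] [69.1  2.3] rect ctr [ 0.7103 -0.0281] corners [[0.713, 0.046], [0.718, 0.046], [0.708, -0.103], [0.703, -0.102]] cent [ 0.7101 -0.032 ]
chute px [274.1 154. ] [100.1  37. ] rect ctr [0.6782 0.0057] corners [[0.641, 0.114], [0.723, 0.113], [0.715, -0.104], [0.634, -0.1]] cent [0.6605 0.0438]
```

View pics/crop.png

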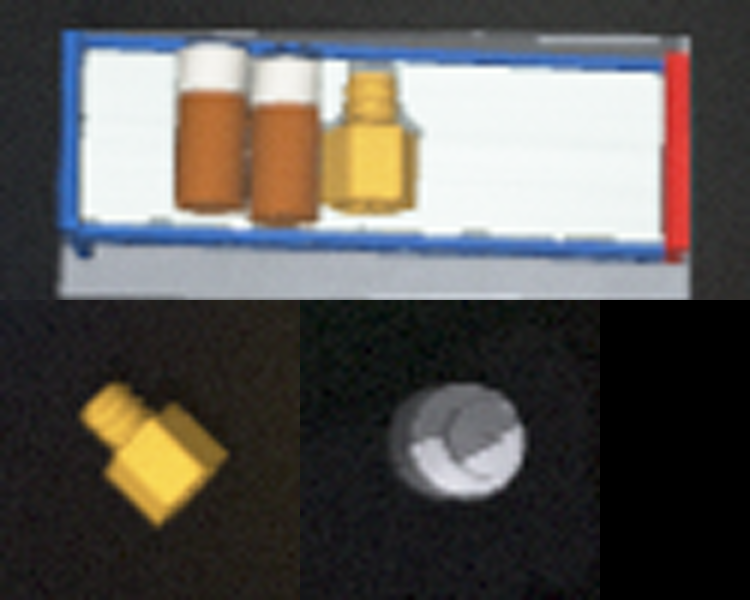

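The crop shows the jam coupling lying along chute x with its stub away from the robot, and both vials resting on its +y side. The weight stands upright. I'll move to a hover above the jam.

```bash
python3 -m jog '[[[0.225,0.225,-0.02,0,0,32,0],[0.225,0.225,-0.02,0,0,32,0],[0.225,0.225,-0.02,0,0,32,0],[0.451,0.449,-0.04,0,0,63.5,0],[0.451,0.449,-0.04,0,0,63.5,0],[0.451,0.449,-0.04,0,0,63.5,0],[0.451,0.449,-0.04,0,0,63.5,0],[0.451,0.449,-0.04,0,0,63.5,0],[0.451,0.449,-0.04,0,0,63.5,0],[0.451,0.449,-0.04,0,0,63.5,0]]]'
```

```text
clock: 0.93
eef_pos: [0.5182, -0.1523, 0.2126]
tool_rot: [0.706, 0.708, -0.0, -0.0]
ft_force: [0.0, -0.8, -0.2]
grip_width: 0.0855
```

```bash
python3 -m jog '[[[0.155,0.153,-0.013,0,0,0,0],[0.155,0.153,-0.013,0,0,0,0],[0.155,0.153,-0.013,0,0,0,0],[0.155,0.153,-0.013,0,0,0,0],[0.155,0.153,-0.013,0,0,0,0],[0.155,0.153,-0.013,0,0,0,0],[0.155,0.153,-0.013,0,0,0,0],[0.155,0.153,-0.013,0,0,0,0]]]'
python3 - <<'E'
from h import *
m=bot.camera_model("wrist");o=bot.get_obs();im=bot.camera("wrist");cv2.imwrite("pics/w1.png",im)
import pickle;pickle.dump((m,o),open("w1.pkl","wb"))
print(np.round(o["eef_pos"],4),o["tool_rot"],bot.tip_extent,m)
E
```

```text
clock: 1.6
eef_pos: [0.672, -0.0006, 0.1987]
tool_rot: [0.707, 0.707, -0.001, -0.001]
ft_force: [0.1, -0.8, 0.3]
grip_width: 0.0854
[ 6.720e-01 -6.000e-04  1.987e-01] [ 0.70688258  0.70732962 -0.00109817 -0.00078286] 0.008 {'K': array([[325.1922621 ,   0.        , 280.63440174],
       [  0.        , 325.1922621 , 208.50179384],
       [  0.        ,   0.        ,   1.        ]]), 'T': array([[ 9.99995649e-01,  1.42240700e-03, -2.58415316e-03,
         6.73186034e-01],
       [ 5.66446027e-04, -9.52349850e-01, -3.05007281e-01,
         7.73673733e-02],
       [-2.89486236e-03,  3.05004490e-01, -9.52346513e-01,
         3.32868397e-01],
       [ 0.00000000e+00,  0.00000000e+00,  0.00000000e+00,
         1.00000000e+00]])}
```

View pics/w1.png

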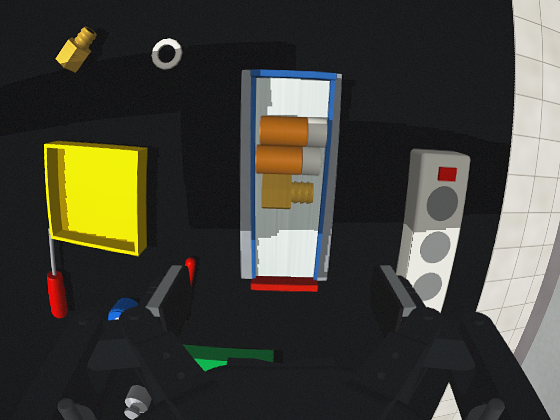

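The wrist view shows the jam coupling from (262,192), its hex end, to (314,192), its stub end, inside the chute. The vials are above it in the picture and the fingers straddle below.

Run:
```python
from h import *
import pickle;m,o=pickle.load(open("w1.pkl","rb"))
im=cv2.imread("pics/w1.png");h=cv2.cvtColor(im,cv2.COLOR_BGR2HSV)
def box(lo,hi,roi):
    k=cv2.inRange(h,np.array(lo),np.array(hi));a,b,c,d=roi;q=np.zeros_like(k);q[b:d,a:c]=k[b:d,a:c]
    q=cv2.morphologyEx(q,cv2.MORPH_OPEN,np.ones((3,3)))
    c=max(cv2.findContours(q,0,1)[0],key=cv2.contourArea);return cv2.boundingRect(c),np.round(cv2.minAreaRect(c),1) if 0 else cv2.minAreaRect(c)
(x,y,w,hh),r=box((15,100,40),(35,255,255),(250,172,330,220));print(x,y,w,hh,r)
for u in(x,x+w):print("jam end",onz(m,u,192,.046,1))
for v in (y,y+hh):print("jam y edges z.046",onz(m,275,v,.046,1),"z.061",onz(m,275,v,.061,1))
(x,y,w,hh),r=box((0,150,60),(8,255,255),(240,270,330,300));print("stop",r)
for p in((x,y),(x+w,y)):print(onz(m,*p,.034,1))
for p in((257,80),(331,80),(328,80)):print("top chute",onz(m,*p,.05,1))
B=cv2.boxPoints(box((22,120,60),(35,255,255),(30,130,160,270))[1]);print("yel",[np.round(onz(m,*p,.026,1)[:2],3).tolist() for p in B])
(x,y,w,hh),r=box((15,80,40),(35,255,255),(40,10,110,80));print("stray",r,onz(m,*r[0],.015,1), [np.round(onz(m,*p,.015,1)[:2],3).tolist() for p in cv2.boxPoints(r)])
```

```text
262 172 52 37 ((287.5, 190.0), (36.0, 51.0), 90.0)
jam end [0.65537812 0.00129354 0.046     ]
jam end [0.70293273 0.00139477 0.046     ]
jam y edges z.046 [0.66732885 0.0199004  0.046     ] z.061 [0.66763512 0.02290527 0.061     ]
jam y edges z.046 [ 0.66718542 -0.01500043  0.046     ] z.061 [ 0.66749919 -0.01017063  0.061     ]
stop ((284.0566101074219, 283.68927001953125), (66.24890899658203, 14.555394172668457), 1.7899105548858643)
[ 0.64119836 -0.09306253  0.034     ]
[ 0.71182481 -0.09304013  0.034     ]
top chute [0.65221488 0.10171541 0.05      ]
top chute [0.71549766 0.10242337 0.05      ]
top chute [0.7128929  0.10231997 0.05      ]
yel [[0.401, 0.06], [0.538, 0.05], [0.522, -0.076], [0.365, -0.085]]
stray ((76.68360137939453, 48.364898681640625), (25.950746536254883, 46.23077392578125), 35.21759033203125) [0.4481634  0.15995319 0.015     ] [[0.412, 0.153], [0.451, 0.191], [0.481, 0.167], [0.444, 0.13]]
```

```bash
python3 -m jog '[[[0.007,0.0025,-0.04,0,0,0,0],[0.007,0.0025,-0.08,0,0,0,0],[0.007,0.0025,-0.11,0,0,0,0],[0.007,0.0025,-0.13,0,0,0,0],[0.007,0.0025,-0.14,0,0,0,0],[0.007,0.0025,-0.148,0,0,0,0],[0.007,0.0025,-0.148,0,0,0,0],[0.007,0.0025,-0.148,0,0,0,0]]]'; python3 -m jog '[[[0,0,0,0,0,0,255],[0,0,0,0,0,0,255],[0,0,0,0,0,0,255],[0,0,0,0,0,0,255],[0,0,0,0,0,0,255],[0,0,0,0,0,0,255],[0,0,0,0,0,0,255],[0,0,0,0,0,0,255]]]'
python3 - <<'E'
from h import *
cv2.imwrite("pics/w2.png",bot.camera("wrist"))
E
```

```text
clock: 2.32
eef_pos: [0.6801, 0.0006, 0.0538]
tool_rot: [0.708, 0.707, 0.001, 0.001]
ft_force: [-0.5, -0.6, 0.7]
grip_width: 0.0853
clock: 2.98
eef_pos: [0.6802, 0.0013, 0.054]
tool_rot: [0.707, 0.707, 0.001, 0.001]
ft_force: [-0.9, -0.5, 5.3]
grip_width: 0.0441
```

View pics/w2.png

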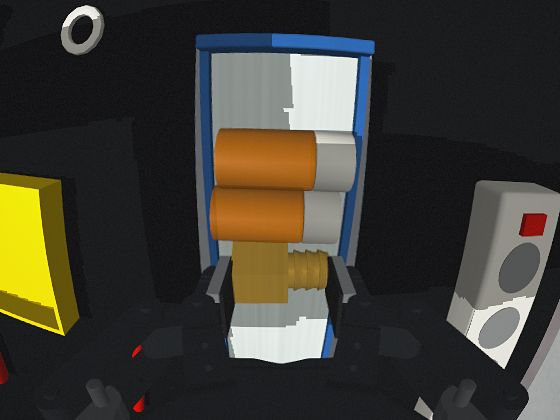

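The coupling is gripped over its length, with an opening of 44 mm. I'll lift it.

```bash
python3 -m jog '[[[0,-0.001,0.02,0,0,0,255],[0,-0.002,0.05,0,0,0,255],[0,-0.002,0.08,0,0,0,255],[0,-0.002,0.11,0,0,0,255],[0,-0.002,0.13,0,0,0,255],[0,-0.002,0.13,0,0,0,255],[0,-0.002,0.13,0,0,0,255],[0,-0.002,0.13,0,0,0,255],[0,-0.002,0.13,0,0,0,255],[0,-0.002,0.13,0,0,0,255]]]'
python3 - <<'E'
from h import *
cv2.imwrite("pics/w3.png",bot.camera("wrist"))
E
```

```text
clock: 3.87
eef_pos: [0.6783, -0.0006, 0.1798]
tool_rot: [0.707, 0.707, -0.001, -0.001]
ft_force: [-0.1, 0.6, -1.4]
grip_width: 0.0443
```

View pics/w3.png

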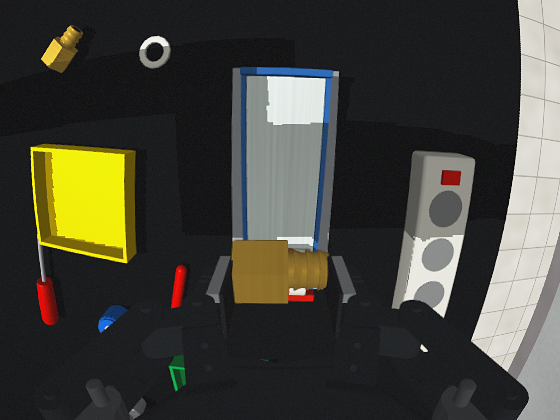

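The coupling is in the jaws and the upper chute is clear. I'll move to the yellow tray and set it down on the -y side.

```bash
python3 -m jog '[[[-0.038,-0.006,0,0,0,-1,255],[-0.076,-0.012,0,0,0,-2,255],[-0.114,-0.019,0,0,0,-3,255],[-0.152,-0.025,0,0,0,-4,255],[-0.19,-0.031,0,0,0,-5,255],[-0.215,-0.035,-0.02,0,0,-5,255],[-0.228,-0.0377,-0.05,0,0,-5,255],[-0.228,-0.0377,-0.08,0,0,-5,255],[-0.228,-0.0377,-0.1,0,0,-5,255],[-0.228,-0.0377,-0.1,0,0,-5,255]]]'
python3 - <<'E'
from h import *
im=bot.camera("top");cv2.imwrite("pics/top1.png",im)
m=bot.camera_model("top")
c=cv2.resize(im[130:310,210:350],None,fx=4,fy=3.3,interpolation=cv2.INTER_CUBIC);cv2.imwrite("pics/top1c.png",c)
a=cv2.imread("pics/top0.png");h=cv2.cvtColor(a,cv2.COLOR_BGR2HSV)
for n,lo,hi,roi in(("y",(22,120,60),(32,255,255),(240,215,330,305)),("b",(100,120,60),(125,255,255),(90,140,180,230)),("g",(50,120,40),(80,255,255),(370,140,455,240))):
    k=cv2.inRange(h,np.array(lo),np.array(hi));q=np.zeros_like(k);q[roi[1]:roi[3],roi[0]:roi[2]]=k[roi[1]:roi[3],roi[0]:roi[2]]
    cc=cv2.convexHull(max(cv2.findContours(q,0,1)[0],key=cv2.contourArea));p=cv2.approxPolyDP(cc,6,True).reshape(-1,2)
    w=np.array([onz(m,*t,.026)[:2] for t in p]);print(n,p.tolist(),np.round(w,3).tolist(),np.round(w.mean(0),4))
E
```

```text
clock: 4.75
eef_pos: [0.447, -0.0381, 0.0782]
tool_rot: [0.738, 0.675, -0.003, -0.003]
ft_force: [-1.0, -0.8, -1.8]
grip_width: 0.0441
y [[259, 226], [315, 232], [309, 292], [252, 286]] [[0.524, 0.041], [0.508, -0.078], [0.383, -0.062], [0.398, 0.057]] [ 0.4532 -0.0104]
b [[162, 156], [167, 216], [110, 219], [108, 160]] [[0.68, 0.248], [0.55, 0.237], [0.546, 0.359], [0.674, 0.365]] [0.6125 0.3021]
g [[439, 160], [441, 219], [383, 220], [383, 161]] [[0.657, -0.348], [0.53, -0.345], [0.531, -0.223], [0.658, -0.228]] [ 0.594  -0.2858]
```

View pics/top1c.png

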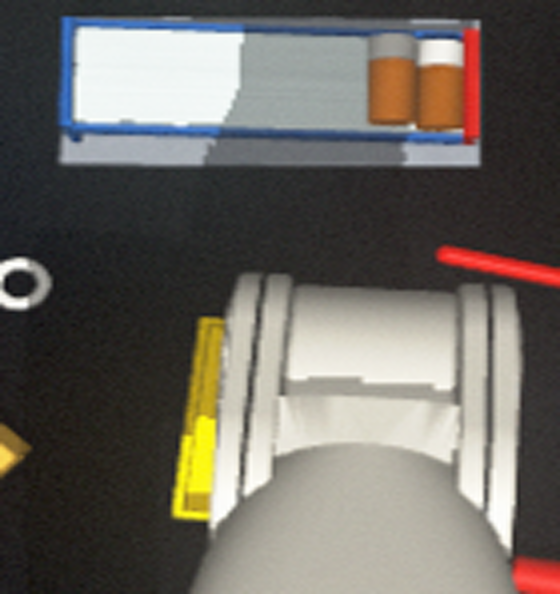

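Both vials are at the stop, at (390,80) and (440,82) in the crop. I'll lower and release the coupling with a partial opening.

```bash
python3 -m jog '[[[0.003,0,-0.02,0,0,-2,255],[0.003,0,-0.035,0,0,-2,255],[0.003,0,-0.044,0,0,-2,255],[0.003,0,-0.05,0,0,-2,255],[0.003,0,-0.05,0,0,-2,255],[0.003,0,-0.05,0,0,-2,255],[0.003,0,-0.05,0,0,-2,80],[0.003,0,-0.05,0,0,-2,80],[0.003,0,-0.05,0,0,-2,80],[0.003,0,-0.05,0,0,-2,80]]]'
python3 - <<'E'
from h import *
im=cv2.imread("pics/w1.png");import pickle;m,o=pickle.load(open("w1.pkl","rb"))
# stray axis: stub vs hex in top view
a=cv2.imread("pics/top0.png");m=bot.camera_model("top");h=cv2.cvtColor(a,cv2.COLOR_BGR2HSV)
k=cv2.inRange(h,np.array((10,80,50)),np.array((30,255,255)));q=np.zeros_like(k);q[245:285,185:225]=k[245:285,185:225]
p=np.argwhere(q>0)[:,::-1];w=np.array([onz(m,*t,.018)[:2] for t in p]);c=w.mean(0);v=np.linalg.svd(w-c,full_matrices=False)[2][0];s=(w-c)@v;n=(w-c)@np.array([-v[1],v[0]])
print("axis deg",np.degrees(np.arctan2(v[1],v[0])),"ends",s.min(),s.max(),"lat",n.min(),n.max(),"mid",c+v*(s.min()+s.max())/2+np.array([-v[1],v[0]])*(n.min()+n.max())/2)
E
```

```text
clock: 5.63
eef_pos: [0.4549, -0.0384, 0.0328]
tool_rot: [0.749, 0.662, 0.0, 0.0]
ft_force: [0.1, 0.7, -0.0]
grip_width: 0.0582
axis deg -133.89263228297568 ends -0.028341062073940926 0.02214974708294405 lat -0.018150203330322863 0.018171470958612265 mid [0.44647093 0.15994418]
```

```bash
python3 -m jog '[[[0,0,0.035,0,0,0,80],[0,0,0.07,0,0,0,80],[-0.002,0.02,0.1,0,0,7,0],[-0.004,0.06,0.1,0,0,14,0],[-0.006,0.1,0.1,0,0,21,0],[-0.008,0.14,0.1,0,0,28,0],[-0.008,0.18,0.1,0,0,35,0],[-0.008,0.198,0.1,0,0,42,0],[-0.008,0.198,0.09,0,0,49,0],[-0.008,0.198,0.08,0,0,53,0]]]'
python3 - <<'E'
from h import *
cv2.imwrite("pics/w4.png",bot.camera("wrist"));o=bot.get_obs();print(o["eef_pos"],o["tool_rot"],o["joint_pos"])
E
```

```text
clock: 6.47
eef_pos: [0.447, 0.1617, 0.1128]
tool_rot: [0.371, 0.929, 0.001, 0.001]
ft_force: [1.1, -0.8, 0.2]
grip_width: 0.0855
[0.44529304 0.16039707 0.1104623 ] [ 3.71205067e-01  9.28550393e-01 -6.60361585e-04 -7.28371753e-04] [ 3.45750404e-01  2.90260928e-01 -2.84318308e-01  9.98183304e-01
 -2.04638461e-05  1.10636377e+00]
```

View pics/w4.png

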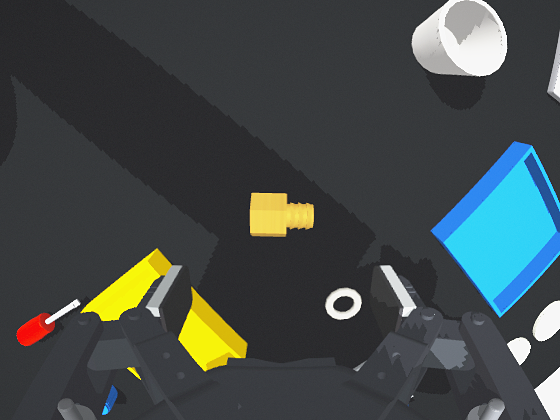

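The wrist view shows the stray coupling at (282,215), aligned with the jaws. I'll descend, grip and lift.

```bash
python3 -m jog '[[[0,0,-0.035,0,0,0,0],[0,0,-0.065,0,0,0,0],[0,0,-0.082,0,0,0,0],[0,0,-0.09,0,0,0,0],[0,0,-0.09,0,0,0,0],[0,0,-0.09,0,0,0,255],[0,0,-0.09,0,0,0,255],[0,0,-0.09,0,0,0,255],[0,0,-0.09,0,0,0,255],[0,0,-0.09,0,0,0,255]]]'
python3 -m jog '[[[0,0,0,0,0,0,255],[0,0,0,0,0,0,255],[0,0,0,0,0,0,255],[0,0,0.03,0,0,0,255],[0,0,0.07,0,0,0,255],[0,0,0.09,0,0,0,255],[0,0,0.09,0,0,0,255]]]'
```

```text
clock: 7.35
eef_pos: [0.4477, 0.16, 0.0241]
tool_rot: [0.375, 0.927, 0.001, 0.001]
ft_force: [-1.2, -1.0, 5.4]
grip_width: 0.0441
clock: 7.93
eef_pos: [0.4504, 0.1611, 0.118]
tool_rot: [0.375, 0.927, 0.004, 0.004]
ft_force: [0.8, 0.2, -0.8]
grip_width: 0.0436
```

```bash
python3 -m jog '[[[0.001,-0.02,0,0,0,-7,255],[0.003,-0.05,0,0,0,-14,255],[0.005,-0.08,0,0,0,-21,255],[0.007,-0.11,0,0,0,-28,255],[0.009,-0.13,0,0,0,-35,255],[0.01,-0.142,0,0,0,-42,255],[0.01,-0.142,0,0,0,-49,255],[0.01,-0.142,0,0,0,-53,255],[0.01,-0.142,-0.02,0,0,-53,255],[0.01,-0.142,-0.04,0,0,-53,255]]]'
python3 -m jog '[[[0,0,-0.02,0,0,0,255],[0,0,-0.035,0,0,0,255],[0,0,-0.043,0,0,0,255],[0,0,-0.043,0,0,0,255],[0,0,-0.043,0,0,0,255],[0,0,-0.043,0,0,0,80],[0,0,-0.043,0,0,0,80],[0,0,-0.043,0,0,0,80],[0,0,-0.043,0,0,0,80]]]'
```

```text
clock: 8.77
eef_pos: [0.4576, 0.0174, 0.0726]
tool_rot: [0.749, 0.662, 0.001, 0.001]
ft_force: [-0.3, 0.7, -1.6]
grip_width: 0.0438
clock: 9.52
eef_pos: [0.4567, 0.0177, 0.0294]
tool_rot: [0.749, 0.662, 0.0, 0.0]
ft_force: [-0.3, 0.1, 0.3]
grip_width: 0.0586
```

```bash
python3 -m jog '[[[0,0,0.035,0,0,0,80],[0,0,0.075,0,0,0,80],[0.001,-0.03,0.1,0,0,-5,80],[0.003,-0.07,0.1,0,0,-10,0],[0.004,-0.11,0.1,0,0,-15,0],[0.006,-0.15,0.1,0,0,-20,0],[0.008,-0.18,0.1,0,0,-25,0],[0.008,-0.193,0.1,0,0,-30,0],[0.008,-0.193,0.1,0,0,-30,0],[0.008,-0.193,0.1,0,0,-30,0]]]'
python3 - <<'E'
from h import *
m=bot.camera_model("wrist");im=bot.camera("wrist");cv2.imwrite("pics/w5.png",im)
h=cv2.cvtColor(im,cv2.COLOR_BGR2HSV);k=cv2.inRange(h,np.array((100,100,20)),np.array((130,255,255)))
for c in cv2.findContours(k,0,1)[0]:
    if cv2.contourArea(c)>200:
        (x,y),r=cv2.minEnclosingCircle(c);print(x,y,r,onz(m,x,y,.018,1))
o=bot.get_obs();print(o["eef_pos"],o["tool_rot"])
t=bot.camera("top");cv2.imwrite("pics/top2.png",cv2.resize(t[130:310,210:480],None,fx=2.9,fy=2.9,interpolation=cv2.INTER_CUBIC))
a=np.zeros((420+0,560,3),np.uint8)
cv2.imwrite("pics/mix.png",np.vstack([cv2.resize(im,(400,300)),cv2.resize(t[130:310,210:480],(400,267),interpolation=cv2.INTER_CUBIC)]))
E
```

```text
clock: 10.35
eef_pos: [0.4641, -0.1759, 0.1291]
tool_rot: [0.895, 0.446, 0.0, -0.0]
ft_force: [-0.2, 1.0, 0.3]
grip_width: 0.085
280.5 202.845458984375 29.11400604248047 [ 0.46741983 -0.17244937  0.018     ]
[ 0.46406168 -0.17502308  0.12901199] [ 8.94839857e-01  4.46387091e-01 -7.07745341e-05 -4.37090815e-04]
```

View pics/mix.png

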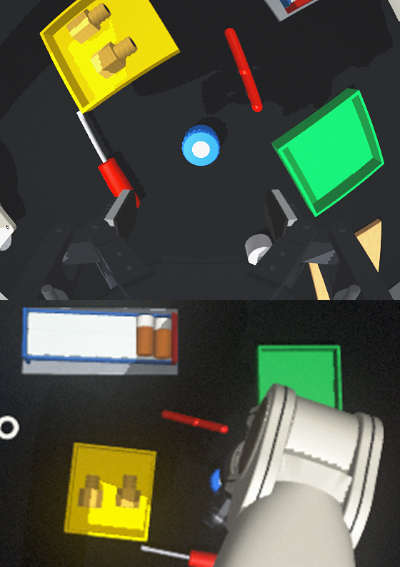

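Both couplings lie flat and apart in the yellow tray, with the vials at the stop and the cap at about (0.466,-0.174). I'll grip the cap.

```bash
python3 -m jog '[[[0.001,0.001,-0.035,0,0,0,0],[0.001,0.001,-0.07,0,0,0,0],[0.001,0.001,-0.095,0,0,0,0],[0.001,0.001,-0.108,0,0,0,0],[0.001,0.001,-0.11,0,0,0,0],[0.001,0.001,-0.11,0,0,0,0],[0.001,0.001,-0.11,0,0,0,255],[0.001,0.001,-0.11,0,0,0,255],[0.001,0.001,-0.11,0,0,0,255],[0.001,0.001,-0.11,0,0,0,255]]]'
python3 -m jog '[[[0,0,0,0,0,0,255],[0,0,0,0,0,0,255],[0,0,0,0,0,0,255],[0,0,0,0,0,0,255],[0,0,0.03,0,0,0,255],[0,0,0.07,0,0,0,255],[0,0,0.11,0,0,0,255],[0,0,0.13,0,0,0,255],[0,0,0.13,0,0,0,255]]]'
```

```text
clock: 11.28
eef_pos: [0.4663, -0.1746, 0.0204]
tool_rot: [0.895, 0.446, 0.001, 0.001]
ft_force: [-0.1, -0.6, 25.6]
grip_width: 0.0391
clock: 12.03
eef_pos: [0.4691, -0.1759, 0.1555]
tool_rot: [0.895, 0.446, 0.004, 0.004]
ft_force: [0.8, 0.0, -0.1]
grip_width: 0.0377
```

```bash
python3 -m jog '[[[0.012,0.038,0,0,0,3,255],[0.023,0.076,0,0,0,6,255],[0.035,0.114,0,0,0,9,255],[0.047,0.152,0,0,0,12,255],[0.058,0.19,0,0,0,15,255],[0.07,0.228,0,0,0,18,255],[0.082,0.266,0,0,0,21,255],[0.093,0.304,0,0,0,24,255],[0.105,0.342,0,0,0,27,255],[0.117,0.38,0,0,0,30,255]]]'
python3 -m jog '[[[0.01,0.035,0,0,0,0,255],[0.02,0.065,0,0,0,0,255],[0.027,0.088,0,0,0,0,255],[0.03,0.097,-0.02,0,0,0,255],[0.03,0.097,-0.05,0,0,0,255],[0.03,0.097,-0.08,0,0,0,255],[0.03,0.097,-0.085,0,0,0,255],[0.03,0.097,-0.085,0,0,0,255]]]'
python3 - <<'E'
from h import *
cv2.imwrite("pics/w6.png",bot.camera("wrist"))
E
```

```text
clock: 12.87
eef_pos: [0.5822, 0.2074, 0.1485]
tool_rot: [0.748, 0.663, -0.0, -0.0]
ft_force: [0.9, -0.1, -0.4]
grip_width: 0.0377
clock: 13.53
eef_pos: [0.6097, 0.3013, 0.0603]
tool_rot: [0.749, 0.662, -0.004, -0.001]
ft_force: [-0.5, 0.3, -1.3]
grip_width: 0.0378
```

View pics/w6.png

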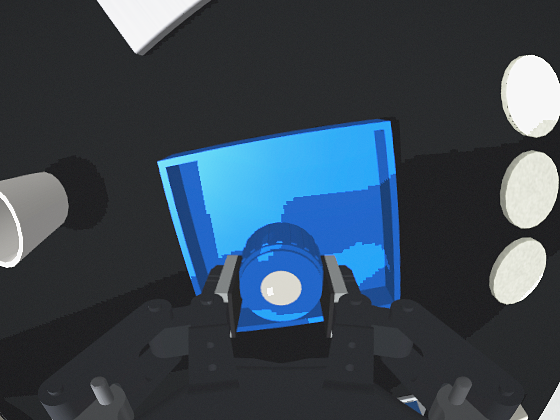

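The cap is held upright over the middle of the blue tray. I'll lower and release it.

```bash
python3 -m jog '[[[0,0,-0.015,0,0,0,255],[0,0,-0.027,0,0,0,255],[0,0,-0.033,0,0,0,255],[0,0,-0.036,0,0,0,255],[0,0,-0.036,0,0,0,255],[0,0,-0.036,0,0,0,255]]]'
python3 -m jog '[[[0,0,0,0,0,0,90],[0,0,0,0,0,0,90],[0,0,0,0,0,0,90],[0,0,0,0,0,0,90],[0,0,0.02,0,0,0,90],[0,0,0.05,0,0,0,90],[0,0,0.09,0,0,0,90],[0,0,0.12,0,0,0,90],[0,0,0.12,0,0,0,90]]]'
python3 - <<'E'
from h import *
cv2.imwrite("pics/w7.png",bot.camera("wrist"))
E
```

```text
clock: 14.08
eef_pos: [0.6127, 0.3027, 0.0288]
tool_rot: [0.749, 0.662, 0.0, 0.0]
ft_force: [-0.7, -0.3, -0.5]
grip_width: 0.038
clock: 14.83
eef_pos: [0.6164, 0.3046, 0.1575]
tool_rot: [0.749, 0.662, 0.007, 0.002]
ft_force: [1.6, -0.3, 1.1]
grip_width: 0.0555
```

View pics/w7.png

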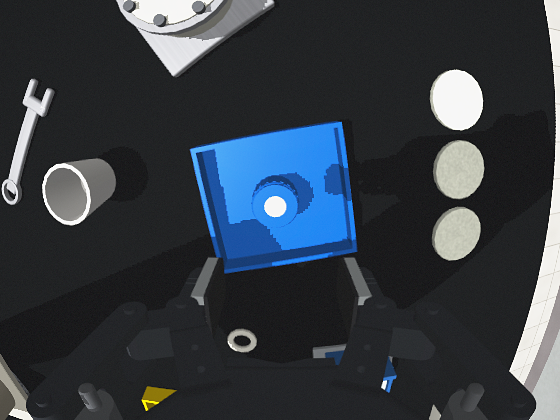

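The cap stands in the tray at (275,205). Next is the weight.

```bash
python3 -m jog '[[[-0.105,-0.392,0,0,0,0,0],[-0.105,-0.392,0,0,0,0,0],[-0.105,-0.392,0,0,0,0,0],[-0.105,-0.392,0,0,0,0,0],[-0.105,-0.392,0,0,0,0,0],[-0.105,-0.392,0,0,0,0,0],[-0.105,-0.392,0,0,0,0,0],[-0.105,-0.392,0,0,0,0,0],[-0.105,-0.392,0,0,0,0,0],[-0.105,-0.392,0,0,0,0,0]]]'
python3 -m jog '[[[-0.07,-0.261,0,0,0,0,0],[-0.07,-0.261,0,0,0,0,0],[-0.07,-0.261,0,0,0,0,0],[-0.07,-0.261,0,0,0,0,0],[-0.07,-0.261,0,0,0,0,0],[-0.07,-0.261,0,0,0,0,0],[-0.07,-0.261,0,0,0,0,0],[-0.07,-0.261,0,0,0,0,0],[-0.07,-0.261,0,0,0,0,0],[-0.07,-0.261,0,0,0,0,0]]]'
python3 - <<'E'
from h import *
import pickle
m=bot.camera_model("wrist");im=bot.camera("wrist");cv2.imwrite("pics/w8.png",im);o=bot.get_obs();pickle.dump((m,o),open("w8.pkl","wb"));print(o["eef_pos"],o["tool_rot"])
E
```

```text
clock: 15.72
eef_pos: [0.5052, -0.092, 0.1471]
tool_rot: [0.75, 0.662, -0.001, -0.001]
ft_force: [0.1, 0.2, -0.2]
grip_width: 0.0852
clock: 16.55
eef_pos: [0.4369, -0.3494, 0.1472]
tool_rot: [0.749, 0.662, 0.0, -0.001]
ft_force: [0.3, -0.0, 0.8]
grip_width: 0.0855
[ 0.43722279 -0.34902594  0.14742237] [ 7.48811685e-01  6.62782131e-01  2.65906550e-05 -9.52090736e-04]
```

View pics/w8.png

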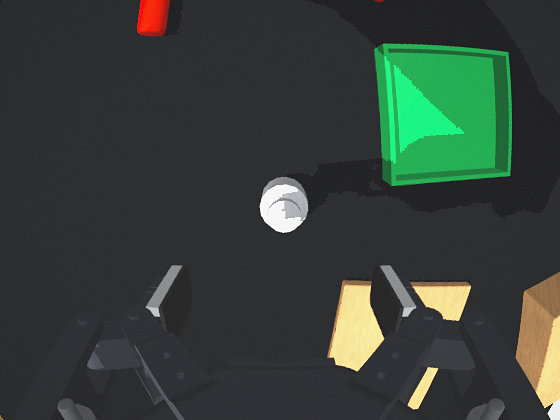

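Run:
```python
from h import *
import pickle;m,o=pickle.load(open("w8.pkl","rb"));im=cv2.imread("pics/w8.png")
g=im[165:245,245:325];k=cv2.inRange(cv2.cvtColor(g,cv2.COLOR_BGR2GRAY),90,255)
c=max(cv2.findContours(k,0,1)[0],key=cv2.contourArea);x,y,w,h=cv2.boundingRect(c);x+=245;y+=165;print(x,y,w,h)
print("body z.02",onz(m,x+w/2,203,.02,1)," knob",onz(m,287,213,.053,1))
mt=bot.camera_model("top")
for p,z in(((448,263),.03),((450.5,262),.053)):print("top",onz(mt,*p,z))
```

```text
259 177 49 56
body z.02 [ 0.43982137 -0.35033812  0.02      ]  knob [ 0.44243423 -0.34849394  0.053     ]
top [ 0.43693963 -0.3535248   0.03      ]
top [ 0.4384357  -0.35215318  0.053     ]
```

```bash
python3 -m jog '[[[0.0015,-0.001,-0.04,0,0,0,0],[0.0015,-0.001,-0.08,0,0,0,0],[0.0015,-0.001,-0.11,0,0,0,0],[0.0015,-0.001,-0.125,0,0,0,0],[0.0015,-0.001,-0.128,0,0,0,0],[0.0015,-0.001,-0.128,0,0,0,0],[0.0015,-0.001,-0.128,0,0,0,255],[0.0015,-0.001,-0.128,0,0,0,255],[0.0015,-0.001,-0.128,0,0,0,255],[0.0015,-0.001,-0.128,0,0,0,255]]]'
python3 -m jog '[[[0,0,0,0,0,0,255],[0,0,0,0,0,0,255],[0,0,0,0,0,0,255],[0,0,0,0,0,0,255],[0,0,0.02,0,0,0,255],[0,0,0.05,0,0,0,255],[0,0,0.08,0,0,0,255],[0,0,0.1,0,0,0,255],[0,0,0.1,0,0,0,255],[0,0,0.1,0,0,0,255]]]'
```

```text
clock: 17.43
eef_pos: [0.4394, -0.3519, 0.0217]
tool_rot: [0.749, 0.662, -0.0, 0.001]
ft_force: [-2.8, 0.8, 15.4]
grip_width: 0.0389
clock: 18.27
eef_pos: [0.4394, -0.3519, 0.121]
tool_rot: [0.749, 0.662, 0.0, 0.001]
ft_force: [-0.4, 0.0, -5.2]
grip_width: 0.037
```

```bash
python3 -m jog '[[[0.015,0.006,0,0,0,0,255],[0.04,0.017,0,0,0,0,255],[0.07,0.03,0,0,0,0,255],[0.1,0.043,0,0,0,0,255],[0.13,0.055,0,0,0,0,255],[0.148,0.063,0,0,0,0,255],[0.155,0.066,-0.01,0,0,0,255],[0.155,0.066,-0.03,0,0,0,255],[0.155,0.066,-0.05,0,0,0,255],[0.155,0.066,-0.05,0,0,0,255]]]'
python3 - <<'E'
from h import *
cv2.imwrite("pics/w9.png",bot.camera("wrist"));print(bot.get_obs()["eef_pos"])
E
```

```text
clock: 19.1
eef_pos: [0.5889, -0.2829, 0.062]
tool_rot: [0.749, 0.662, -0.003, -0.007]
ft_force: [-1.3, 0.4, -4.6]
grip_width: 0.0374
[ 0.58971511 -0.28348247  0.06434579]
```

View pics/w9.png

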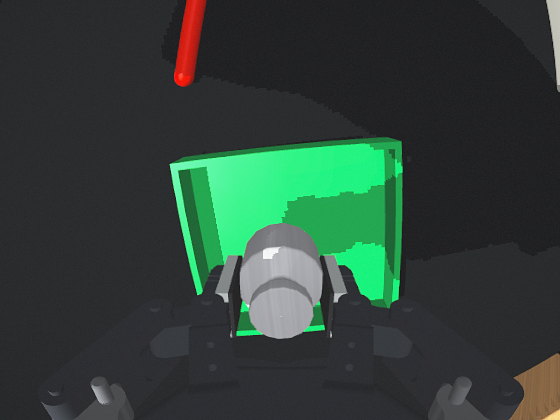

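The weight is held upright over the green tray. I'll lower it slowly and release.

```bash
python3 -m jog '[[[0,0,-0.015,0,0,0,255],[0,0,-0.028,0,0,0,255],[0,0,-0.036,0,0,0,255],[0,0,-0.041,0,0,0,255],[0,0,-0.043,0,0,0,255],[0,0,-0.044,0,0,0,255],[0,0,-0.044,0,0,0,255],[0,0,-0.044,0,0,0,255]]]'
```

```text
clock: 19.82
eef_pos: [0.5945, -0.2857, 0.0271]
tool_rot: [0.749, 0.662, 0.0, 0.001]
ft_force: [0.4, -0.1, -3.7]
grip_width: 0.0373
```

```bash
python3 -m jog '[[[0,0,-0.001,0,0,0,255],[0,0,-0.001,0,0,0,255],[0,0,-0.001,0,0,0,90],[0,0,-0.001,0,0,0,90],[0,0,-0.001,0,0,0,90],[0,0,-0.001,0,0,0,90],[0,0,0.02,0,0,0,90],[0,0,0.05,0,0,0,90],[0,0,0.09,0,0,0,90],[0,0,0.12,0,0,0,90]]]'
python3 -m jog '[[[-0.04,-0.01,0,0,0,0,90],[-0.08,-0.02,0,0,0,0,90],[-0.12,-0.03,0.02,0,0,0,90],[-0.16,-0.04,0.04,0,0,0,90],[-0.2,-0.06,0.06,0,0,0,90],[-0.24,-0.08,0.06,0,0,0,90],[-0.24,-0.1,0.06,0,0,0,90],[-0.24,-0.1,0.06,0,0,0,90],[-0.24,-0.1,0.06,0,0,0,90]]]'
python3 - <<'E'
from h import *
t=bot.camera("top");s=bot.camera("scene")
cv2.imwrite("pics/fin.png",np.vstack([cv2.resize(t[125:310,90:470],(800,300)),cv2.resize(s[170:310,130:470],(800,300))]))
E
```

```text
clock: 20.65
eef_pos: [0.5942, -0.2855, 0.1487]
tool_rot: [0.749, 0.662, 0.0, 0.001]
ft_force: [1.6, -0.8, 0.7]
grip_width: 0.0555
clock: 21.4
eef_pos: [0.353, -0.3867, 0.2069]
tool_rot: [0.75, 0.661, 0.0, 0.001]
ft_force: [0.4, -0.1, -0.2]
grip_width: 0.0552
```

View pics/fin.png

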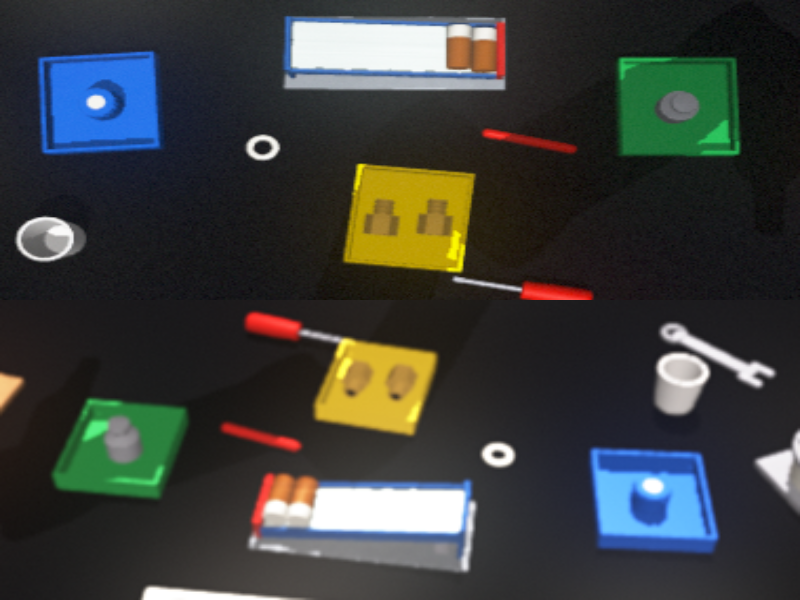

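Both views show everything in place: cap and weight upright, couplings flat in the yellow tray, vials at the stop and the arm clear.

```bash
python3 -c "
from workcell import bot
print(bot.job_done())"
```

```text
the job is handed in; nothing more can be done
None
```

The job is done and handed in at about 21.5 s of robot time, well inside the 96 s limit. I lifted the jammed coupling out first and put it in the yellow tray, and the two vials rolled down to the red stop. Then I put the stray coupling in the yellow tray, the cap in the blue tray and the weight in the green tray.

- **Final check:** the last top and scene pictures show the couplings side by side on the tray floor. The cap and weight stand upright, both vials are at the stop, and the arm is clear.
- **Forces:** the highest wrist force in the end-of-call readings was about 26 N, while the fingers closed on the cap (limit 120 N). I did not monitor forces between those readings.
- **Disagreements:** in several low positions the measured tool height read 2–4 mm above the commanded height, so some parts may have dropped a millimetre or two on release. The grip opening read about 2–3 mm under the nominal part sizes. Neither showed any effect in the final pictures.

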